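Set out the prescribing place on the ward doctor's desk

ROBOT

A 6-joint arm with a two-finger parallel gripper is mounted at the origin on the work surface. World frame = base frame: x ahead of the robot, y to its left, z up, the work surface at z = 0. Lengths are in m, angles in rad, forces in N, time in s.
With the tool pointing down it reaches from about 0.275 to 1 m from the base axis. Payload 8.4 kg.
Tool frame: the origin (TCP) lies at the very end of the fingers, on their centre line; the grasp point (between the pads) lies 19 mm behind it (r.grip_point_offset is the distance from the TCP to the grasp point, in m); z points along the fingers, y is the line along which they close (so a half turn about z gives the same grasp; the last joint's range is limited). The gripper opens to 85 mm and grips with 20 to 120 N. Pads are 22 mm wide; open, the fingers measure 114 mm over their backs; the gripper's body (76 mm by 85 mm) begins 54 mm behind the grasp point. The pads swing forward as they close: fully open they stand 13 mm farther back than shut.
Start: joints at [1.266, 0.353, 1.633, -0, 1.155, -0.002], TCP at [0.186, 0.597, 0.231] pointing down, gripper open.
Joint ranges: [-2.63, 2.63], [-0.92, 2.1], [0.06, 2.66], [-1.3, 4.44], [0, 2.69], [-3.02, 3.02]. Speed limits (rad/s): [2.22, 2.22, 2.79, 3.14, 3.14, 3.14].

INTERFACE

Orientations are given as a rotation vector (axis times angle).
In Python, from bench import r gives the robot as it stands.
- The arm moves only by the shell command python3 -m inch 'ROWS' [OPENING] [FORCE]. ROWS is text: rows parted by semicolons, each of 4 numbers parted by spaces: the shift along the tool's x, y, z in mm, then the turn about the tool's z in degrees. In form: x y z roll; .... A call has 1 to 10 rows; each row is the pose to reach, as a shift and turn from the pose commanded when the call began, along the tool's axes at that moment; what a row does not reach only later rows make up. A row lasts 1/12 s, in which the tool goes at most 41.7 mm and 7.16 degrees, less where a joint would pass 70% of its speed; a pose out of reach is approached as far as the arm can. A call with a gripper value outside its range is refused whole. OPENING is the opening, from 0 (shut) to 1 (fully open), set as the call begins (- or left out, the last holds). The fingers move at their own pace and stop on an object; FORCE is the grip in N (left out, the last holds). Time passes only in rows, so rows that repeat a pose let the fingers close. It gives the time, the measured TCP pose, the force, the opening and the grip force at its end, in the units of the state.
- r.state(): the state, without advancing time (a new reading comes with each control period).
- r.camera(name): name is "scene" or "side" or "wrist"; returns a dict with "pixels" (420x560x3 uint8, red, green, blue), "range_z" (420x560 float32, m along the optical axis (not along the pixel's ray), 0 where there is no reading), "fx", "fy", "cx", "cy" (pixels), "rvec" (rotation vector, rad) and "tvec" (3), from world to camera coordinates, as OpenCV has them; the wrist camera has in their place "hand_eye" (4x4, takes a point from camera to tool coordinates, whose origin is the TCP and whose axes are the flange's). Camera axes: x right, y down, z forward; pixel columns grow to the right and rows downward; lengths in m; the calibration is good to about 2 mm. A picture is of the moment at which its call begins: read the wrist's pose just before it.
- r.hand_in(): hands the job in; it is judged then, once.
The state is a dict: "t": time; "joints": joint angles; "qvel": joint speeds; "tau": joint torques, N m; "eef_pos": TCP position; "eef_rot": TCP orientation; "contact_force": force on the tool from outside, world axes, zero at the start; "torque": the same for the moment, N m; "grip_width": finger opening in m; "finger_force": force on a finger pad.
Only numpy, scipy, OpenCV 4.12 (cv2) and the standard library are available. Lean on these libraries where they do the work, as an engineer would, in place of code of your own. Each camera call takes 0.05 s, during which the arm holds its last target. There are 200 camera calls.

TASK

Set the desk out for the next doctor: the mouse in the middle of its mat, square with it and with the wheel end away from the robot; the pen lying lengthwise in the middle of the prescription pad; the stapler standing crosswise beyond the pad's bound top edge, parallel to it and centred on it, with a gap of about 2 cm; and the ink-pad tin flat on the desk to the right of the pad (right as seen from the robot), level with the middle of that side, also about 2 cm from it, with the rubber stamp standing upright on the middle of the tin. Do not push or tip over the cotton-wool jar or the tape dispenser.

Things in the scene. Friction and masses are not known exactly. Their poses are not given: they have to be found in the camera images.
- pad: Prescription pad, A6, lying flat on the desk and held fast: 148 mm (x) by 105 mm (y), 10 mm thick, white ruled paper with a dark blue glued binding strip 16 mm wide along its top edge. Origin: centre of the underside, z up. x points to the bound top edge, which faces roughly away from the robot; y points to the pad's left (the robot's left), so the right side is -y. It may lie left or right of the mouse mat.
- mat: Green rectangular mouse mat, fixed flat on the desk: 175 mm (x) by 190 mm (y), 3 mm thick. Origin: centre of the underside, z up. x points roughly away from the robot.
- mouse: Grey cordless computer mouse, 100 mm long (x), 58 mm wide (y), 34 mm high, domed, with near-vertical sides up to 22 mm above its underside, narrowing above to 46 mm wide. Black scroll wheel and button split at its front end. Origin: centre of the underside, z up. x points to the front (wheel) end. Weighs about 90 g.
- tin: Closed round ink-pad tin of bare aluminium with a flat lid, 64 mm in diameter (60 mm below 9 mm height), 20 mm high. Origin: centre of the underside, z up. Round, so its yaw does not matter. Weighs about 90 g.
- stamp: Round rubber stamp with a turned wooden handle, standing on its face: foot 40 mm in diameter and 14 mm high, narrowing to a 16 mm neck at 26 mm, then a knob 29 mm in diameter (widest at 46 mm); 60 mm high in all. Origin: centre of the underside, z up. Round, so its yaw does not matter. Weighs about 70 g.
- stapler: Black desk stapler with steel magazine, standing on its base: 120 mm long (x), base 36 mm wide and 7 mm high, top arm 30 mm wide between about 33 and 49 mm height at its middle (magazine below it 18 mm wide); about 53 mm high at the rear. Origin: centre of the underside, z up. x points to the stapling end, y across. The hinge is stiff: it behaves as one rigid piece. Weighs about 180 g.
- pen: White ballpoint pen with steel tip and a dark rubber grip sleeve, lying on the desk: 140 mm long (x), 12 mm thick. Origin: middle of its length, on the side it lies on; x runs along it away from the writing tip, z up. Its clip keeps it from rolling. Weighs about 25 g.
- jar: Glass cotton-wool jar with a steel lid, 62 mm in diameter, 74 mm high, standing loose at one back corner of the work, further from the robot than the mat and the pad. Origin: centre of the underside, z up. To be left alone.
- tape: Black desk tape dispenser with a roll of tape, 130 mm (x) by 54 mm (y), 73 mm high, standing loose at the other back corner of the work, further from the robot than the mat and the pad. Origin: centre of the underside, z up. To be left alone.
Not all that is in view belongs to the job. Leave any red or turquoise look-alike of the pen alone.

How it is judged:
By the outcome, as a careful person would: the job done as asked, in the order asked, and still so for the second after the job is handed in, with the robot touching nothing.
It also fails if it takes over 136 s, if anything falls off the work surface, if the arm or the gripper's body presses on something with over 40 N, if the wrist force passes 120 N, or if a joint passes its speed limit or range.

## Working session

There is one attempt and no reset: what is moved stays moved. The work goes in short steps, Python scripts to look and compute and a shell command to move; the robot and the scene stay as the last step left them, time stands still between calls to the robot, and variables do not carry over. Pictures are saved under pics/ and viewed, at most 14 in all, crops included, and the job is handed in when it is done.

```bash
ls; mkdir -p pics; python3 - <<'E'
from bench import r
import cv2,numpy as np
s=r.state();print({k:np.round(v,3) for k,v in s.items()})
for n in("scene","side","wrist"):
    c=r.camera(n);cv2.imwrite(f"pics/{n}0.png",c["pixels"][:,:,::-1]);np.savez(f"{n}0.npz",**c)
    if n!="wrist":
        R=cv2.Rodrigues(c["rvec"])[0];print(n,-R.T@c["tvec"],R[2])
    else: print(c["hand_eye"],c["fx"])
E
```

```text
pics
{'t': np.float64(0.0), 'joints': array([ 1.266,  0.354,  1.634, -0.   ,  1.155, -0.002]), 'qvel': array([-0.001,  0.   , -0.001, -0.001,  0.002, -0.001]), 'tau': array([-0.0000e+00, -6.0523e+01, -3.4206e+01,  0.0000e+00,  9.0000e-03,
       -0.0000e+00]), 'eef_pos': array([0.186, 0.596, 0.231]), 'eef_rot': array([-4.740e-01, -3.105e+00,  2.000e-03]), 'contact_force': array([ 0.254, -0.791,  0.499]), 'torque': array([-0.02 ,  0.038, -0.056]), 'finger_force': np.float64(0.0), 'grip_width': np.float64(0.085)}
scene [ 1.04097216 -0.61017938  1.35707153] [-0.36452705  0.34961035 -0.86307163]
side [ 0.24825133 -1.09820075  1.33059494] [ 0.13671216  0.60652014 -0.78322609]
[[ 6.50954751e-05 -9.65207745e-01 -2.61484234e-01  6.70518357e-02]
 [ 9.99999864e-01 -7.26636324e-05  5.17166810e-04 -7.48706685e-04]
 [-5.18173804e-04 -2.61484232e-01  9.65207609e-01 -1.43432629e-01]
 [ 0.00000000e+00  0.00000000e+00  0.00000000e+00  1.00000000e+00]] 339.6381518677492
```

View pics/scene0.png

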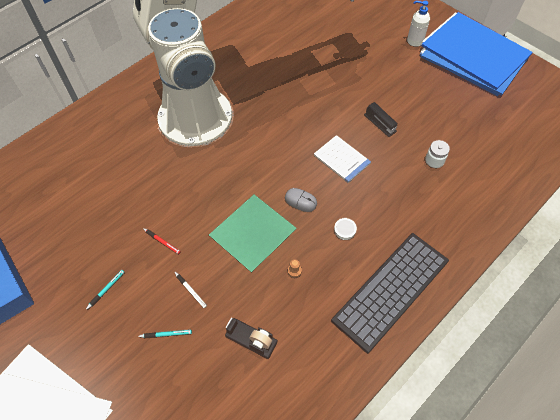

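View pics/side0.png

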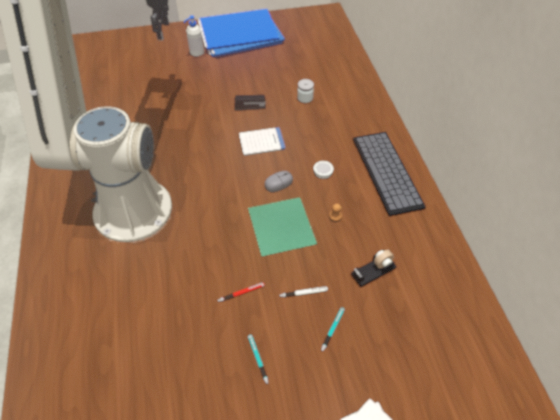

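The scene picture (560x420) shows the mat at (253,232), mouse (301,199), pad (342,158) with its binding at (357,170), stapler (381,118), tin (345,229), stamp (295,268), white pen (190,290), jar (437,153) and tape (252,337). The red and turquoise pens are decoys. The side view agrees.

```bash
cat > h.py <<'E'
import numpy as np,cv2
from bench import r
from scipy.spatial.transform import Rotation as Ro
def cloud(c,pose=None):
    "world points HxWx3; pose=(eef_pos,eef_rot) for the wrist camera"
    z=c["range_z"];v,u=np.indices(z.shape)
    P=np.dstack([(u-c["cx"])/c["fx"]*z,(v-c["cy"])/c["fy"]*z,z])
    if pose is None:
        R=cv2.Rodrigues(np.array(c["rvec"]))[0];return (P-np.ravel(c["tvec"]))@R
    H=c["hand_eye"];P=P@H[:3,:3].T+H[:3,3]
    return P@Ro.from_rotvec(pose[1]).as_matrix().T+pose[0]
def fit(X,m):
    "min-area rectangle of masked points: centre, long-axis yaw deg, sizes, z95"
    q=X[m];(c,s,a)=cv2.minAreaRect((q[:,:2]*1000).astype(np.float32))
    if s[0]<s[1]: a+=90;s=s[::-1]
    return np.round(c),round((a+90)%180-90,1),np.round(s),np.round(np.percentile(q[:,2],95)*1000)
E
python3 - <<'E'
from h import *
seeds=dict(mat=(253,232),mouse=(301,199),pad=(342,158),stapler=(381,118),tin=(345,229),stamp=(295,268),pen=(190,290),jar=(437,153),tape=(252,337),kb=(390,290),red=(161,241))
c=dict(np.load("scene0.npz"));X=cloud(c);I=c["pixels"].astype(float)
print("desk z",[np.round(X[v,u],3) for u,v in((300,330),(200,200),(450,200),(300,150))])
for n,(u,v) in seeds.items():
    if n=="mat": m=(I[...,1]>I[...,0]+20)&(X[...,2]<.01)
    else: m=X[...,2]>.006
    m&=np.hypot(X[...,0]-X[v,u,0],X[...,1]-X[v,u,1])<.25
    k,L=cv2.connectedComponents(m.astype(np.uint8));l=L[v,u]
    print(n,np.round(X[v,u],3),fit(X,L==l) if l else "none",(L==l).sum())
E
```

```text
desk z [array([ 1.041, -0.61 ,  1.357]), array([ 0.264, -0.202, -0.001]), array([0.799, 0.329, 0.001]), array([0.348, 0.146, 0.001])]
mat [ 0.457 -0.163 -0.002] (array([ 456., -165.]), -87.7, array([191., 177.]), np.float64(8.0)) 3352
mouse [0.493 0.    0.035] (array([484.,   4.]), 38.4, array([99., 68.]), np.float64(38.0)) 541
pad [0.469 0.211 0.011] (array([465., 211.]), -3.0, array([157., 117.]), np.float64(16.0)) 1238
stapler [0.468 0.393 0.049] (array([459., 420.]), -2.2, array([120.,  71.]), np.float64(54.0)) 530
tin [0.647 0.023 0.021] (array([644.,  26.]), -36.0, array([68., 63.]), np.float64(25.0)) 377
stamp [ 0.641 -0.176  0.052] (array([ 632., -162.]), -86.3, array([52., 38.]), np.float64(63.0)) 195
pen [ 0.473 -0.413  0.015] (array([ 462., -411.]), -3.1, array([148.,  17.]), np.float64(17.0)) 193
jar [0.683 0.394 0.065] (array([667., 436.]), -66.1, array([118.,  61.]), np.float64(73.0)) 508
tape [ 0.701 -0.391  0.067] (array([ 684., -381.]), 17.3, array([131.,  65.]), np.float64(71.0)) 1136
kb [ 0.858 -0.031  0.02 ] (array([855., -18.]), -88.3, array([373., 134.]), np.float64(24.0)) 5914
red [ 0.297 -0.374  0.011] (array([ 296., -373.]), 13.0, array([130.,  17.]), np.float64(16.0)) 160
```

```bash
cat >> h.py <<'E'
def go(*wps):
    "each wp: x y z(mm) yaw of tool y(deg, mod 180 chosen for a small last joint, None=keep). Prints rows from the present pose."
    s=r.state();R=Ro.from_rotvec(s["eef_rot"]).as_matrix();y0=np.degrees(np.arctan2(R[1,1],R[0,1]))
    for x,y,z,yaw in wps:
        d=R.T@(np.array([x,y,z])-1000*s["eef_pos"])
        if yaw is None: roll=0
        else: roll=-((yaw-y0+180)%360-180)
        print(np.round(d,1),"roll",round(roll,1),"j6~",round(np.degrees(s["joints"][5])))
def look(name):
    s=r.state();c=r.camera("wrist");X=cloud(c,(s["eef_pos"],s["eef_rot"]))
    cv2.imwrite(f"pics/{name}.png",c["pixels"][:,:,::-1]);np.savez(f"{name}.npz",X=X,**c);return c,X
def blobs(m,X,amin=80):
    k,L,st,ce=cv2.connectedComponentsWithStats(m.astype(np.uint8))
    for l in range(1,k):
        if st[l,4]>=amin: print(np.round(ce[l]),st[l,4],*fit(X,L==l))
def now():
    s=r.state();R=Ro.from_rotvec(s["eef_rot"]).as_matrix()
    print("t %.2f"%s["t"],np.round(s["eef_pos"]*1000,1),"yaw %.1f"%np.degrees(np.arctan2(R[1,1],R[0,1])),"tilt",np.round(R[:2,2],3),"j6 %.0f"%np.degrees(s["joints"][5]),"F",np.round(s["contact_force"],1),"w %.1f f %.1f"%(1000*s["grip_width"],s["finger_force"]))
E
python3 -c "
from h import *
now();go((410,60,350,90))"
```

```text
t 0.15 [186.3 596.3 230.7] yaw 72.7 tilt [-0.    -0.001] j6 -0 F [ 0.2 -0.5 -0.7] w 85.3 f 0.0
[-373.4 -445.3 -118.8] roll -17.3 j6~ 0
```

```bash
python3 -m inch '-187 -223 -60 0;-187 -223 -60 0;-187 -223 -60 0;-187 -223 -60 0;-187 -223 -60 0;-187 -223 -60 0;-187 -223 -60 0;-187 -223 -60 0' && python3 -m inch '-187 -223 -60 -17;-187 -223 -60 -17;-187 -223 -60 -17;-187 -223 -60 -17;-187 -223 -60 -17;-187 -223 -60 -17;-187 -223 -60 -17;-187 -223 -60 -17;-187 -223 -60 -17;-187 -223 -60 -17'; python3 - <<'E'
from h import *
now();c,X=look("w1");I=c["pixels"].astype(float)
print("desk",np.round(X[::60,::80,2],3))
blobs(X[...,2]>.006,X)
print("mat");blobs((I[...,1]>I[...,0]+20)&(I[...,1]>I[...,2]+10)&(X[...,2]<.01),X,800)
E
```

```text
t: 0.82
eef_pos: [0.2998, 0.3235, 0.2924]
eef_rot: [0.477, 3.103, -0.001]
contact_force: [0.7, -0.1, 0.3]
grip_width: 0.0853
finger_force: 0.0
t: 1.65
eef_pos: [0.4105, 0.0589, 0.3512]
eef_rot: [-0.014, -3.141, -0.001]
contact_force: [0.9, 0.8, -0.1]
grip_width: 0.0852
finger_force: 0.0
t 1.65 [410.5  58.9 351.2] yaw 89.5 tilt [-0.  0.] j6 -82 F [ 0.9  0.8 -0.1] w 85.2 f 0.0
desk [[ 0.002  0.001  0.001  0.     0.     0.     0.   ]
 [ 0.    -0.     0.     0.001  0.001  0.001 -0.   ]
 [ 0.001 -0.001  0.001  0.002  0.002 -0.     0.002]
 [ 0.001  0.004  0.005  0.001 -0.     0.011  0.001]
 [ 0.002  0.005  0.003  0.032  0.001  0.01   0.002]
 [ 0.016  0.001  0.386  0.001  0.001  0.388  0.   ]
 [ 0.43   0.417  0.434  0.426  0.426  0.434  0.418]]
[384. 198.] 7119 [453. 159.] 76.7 [246. 166.] 13.0
[527. 195.] 3680 [431. 238.] 81.4 [381. 120.] 53.0
[244. 213.] 2274 [435.  14.] -5.9 [191.  71.] 36.0
[280. 362.] 52340 [505.  21.] 90.0 [825. 324.] 449.0
[260. 310.] 1249 [511.  51.] -10.1 [332.  63.] 22.0
mat
[127. 191.] 14752 [ 456. -166.] -87.7 [194. 176.] 5.0
```

View pics/w1.png

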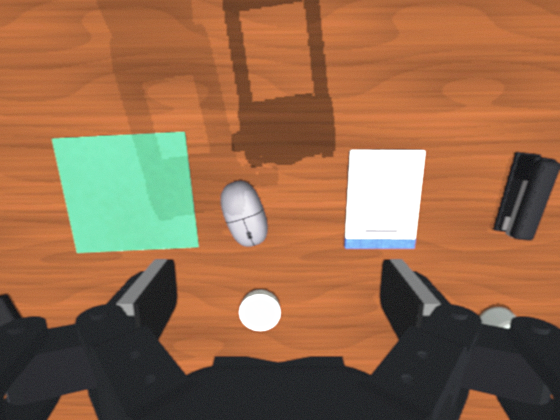

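The wrist view has world +x downward and +y to the right. The mat is at (127,192), the mouse at (244,213) with the wheel toward (249,236), which is already away from the robot. The pad is at (384,198) with its binding along the bottom edge, the tin at (260,310) and the stapler at (527,195).

```bash
cat >> h.py <<'E'
def seg(X,m,box,lo=.006,hi=.08,q=(1,99)):
    "robust rectangle fit of points in a world box (mm) x0,x1,y0,y1"
    x0,x1,y0,y1=np.array(box)/1000
    m=m&(X[...,2]>lo)&(X[...,2]<hi)&(X[...,0]>x0)&(X[...,0]<x1)&(X[...,1]>y0)&(X[...,1]<y1)
    m=cv2.morphologyEx(m.astype(np.uint8),cv2.MORPH_OPEN,np.ones((3,3),np.uint8))
    k,L,st,_=cv2.connectedComponentsWithStats(m);l=1+np.argmax(st[1:,4]);return L==l
E
python3 - <<'E'
from h import *
d=np.load("w1.npz");X=d["X"];I=d["pixels"].astype(float);ok=I.min(2)>-1
for n,lo,hi,b in(("mouse",.008,.05,(400,560,-60,90)),("mousetop",.024,.05,(400,560,-60,90)),("tin",.012,.035,(590,700,-40,80)),("stap",.03,.08,(350,570,340,480)),("stapbase",.003,.08,(350,570,340,480))):
    print(n,fit(X,seg(X,ok,b,lo,hi)))
white=(I.min(2)>150)|((I[...,2]>I[...,0]+30))
m=seg(X,white,(350,600,120,300),.004,.025);print("pad",fit(X,m))
blue=(I[...,2]>I[...,0]+50);m=seg(X,blue,(350,600,120,300),.004,.025);print("strip",fit(X,m))
E
```

```text
mouse (array([482.,   9.]), 18.9, array([98., 56.]), np.float64(35.0))
mousetop (array([483.,   9.]), 16.9, array([93., 54.]), np.float64(36.0))
tin (array([642.,  28.]), 89.8, array([63., 63.]), np.float64(22.0))
stap (array([458., 409.]), -6.3, array([116.,  31.]), np.float64(53.0))
stapbase (array([457., 409.]), -8.3, array([120.,  37.]), np.float64(53.0))
pad (array([466., 213.]), -0.5, array([149., 106.]), np.float64(12.0))
strip (array([531., 212.]), 89.6, array([104.,  14.]), np.float64(13.0))
```

```bash
cat >> h.py <<'E'
def go(*wps):
    "rows for a chain of calls, one per waypoint (x y z mm, yaw deg or None), each relative to the one before"
    s=r.state();R=Ro.from_rotvec(s["eef_rot"]).as_matrix();p=1000*s["eef_pos"];y0=np.degrees(np.arctan2(R[1,1],R[0,1]))
    for x,y,z,yaw in wps:
        yaw=y0 if yaw is None else yaw
        a=np.radians(y0);q=np.array([x,y,z],float);D=q-p;roll=-((yaw-y0+180)%360-180)
        d=[-np.sin(a)*D[0]+np.cos(a)*D[1],np.cos(a)*D[0]+np.sin(a)*D[1],-D[2]]
        print((x,y,z,round(yaw)),"->",np.round(d,1),"roll",round(roll,1),"rows>=",int(np.ceil(max(np.linalg.norm(d)/41.7,abs(roll)/7.16)))," j6 there ~",round(np.degrees(np.arctan2(y,x))-yaw))
        p,y0=q,yaw
E
python3 -c "
from h import *
go((483,9,90,108),(483,9,-2,None),(483,9,60,None),(456,-166,60,92.3),(456,-166,2,None),(456,-166,120,None))"
```

```text
(483, 9, 90, 108) -> [-73.3 -50.1 260.9] roll -18.4 rows>= 7  j6 there ~ -107
(483, 9, -2, 108) -> [-0.  0. 92.] roll 0 rows>= 3  j6 there ~ -107
(483, 9, 60, 108) -> [ -0.   0. -62.] roll 0 rows>= 2  j6 there ~ -107
(456, -166, 60, 92) -> [  79.8 -158.1   -0. ] roll 15.7 rows>= 5  j6 there ~ -112
(456, -166, 2, 92) -> [-0.  0. 58.] roll -0.0 rows>= 2  j6 there ~ -112
(456, -166, 120, 92) -> [  -0.    0. -118.] roll -0.0 rows>= 3  j6 there ~ -112
```

```bash
python3 -m inch '-73 -50 261 -18;-73 -50 261 -18;-73 -50 261 -18;-73 -50 261 -18;-73 -50 261 -18;-73 -50 261 -18;-73 -50 261 -18;-73 -50 261 -18;-73 -50 261 -18' && python3 -c "
from h import *
now();c,X=look('w2');print(fit(X,seg(X,X[...,2]<1,(400,560,-60,90),.008,.05)))"
```

```text
t: 2.45
eef_pos: [0.4817, 0.0101, 0.0893]
eef_rot: [0.483, -3.1, -0.001]
contact_force: [-0.7, 0.5, 0.6]
grip_width: 0.085
finger_force: 0.0
t 2.45 [481.7  10.1  89.3] yaw 107.7 tilt [-0.004  0.   ] j6 -107 F [-0.7  0.5  0.6] w 85.0 f 0.0
(array([481.,   8.]), 17.0, array([95., 56.]), np.float64(35.0))
```

View pics/w2.png

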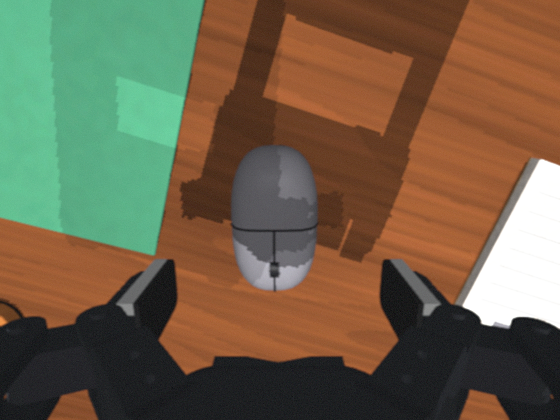

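The mouse lies along the image axis at (274,218), midway between the fingers, with its wheel at the bottom (+x).

```bash
python3 -m inch '0 -1 40 0;0 -1 70 0;0 -1 91 0;0 -1 91 0;0 -1 91 0' 1 && python3 -m inch '0 0 0 0;0 0 0 0;0 0 0 0;0 0 0 0;0 0 0 0;0 0 0 0' 0.4 40 && python3 -m inch '0 0 -30 0;0 0 -50 0;0 0 -50 0'; python3 -c "
from h import *
now()"
```

```text
t: 2.92
eef_pos: [0.4837, 0.0086, 0.0007]
eef_rot: [-0.483, 3.104, -0.0]
contact_force: [-0.9, -0.1, 0.3]
grip_width: 0.0855
finger_force: 0.0
t: 3.42
eef_pos: [0.4849, 0.0081, 0.0014]
eef_rot: [-0.482, 3.101, -0.001]
contact_force: [-2.1, 2.2, 13.1]
grip_width: 0.0561
finger_force: 40.3
t: 3.67
eef_pos: [0.4862, 0.008, 0.0535]
eef_rot: [-0.481, 3.098, -0.001]
contact_force: [0.9, -0.1, -1.1]
grip_width: 0.0562
finger_force: 45.3
t 3.67 [486.2   8.   53.5] yaw 107.6 tilt [0.007 0.   ] j6 -107 F [ 0.9 -0.1 -1.1] w 56.2 f 45.3
```

```bash
python3 -c "
from h import *
go((459,-166,54,92.3),(459,-166,5.5,None))"
```

```text
(459, -166, 54, 92) -> [  78.6 -157.6   -0.5] roll 15.3 rows>= 5  j6 there ~ -112
(459, -166, 5.5, 92) -> [-0.   0.  48.5] roll -0.0 rows>= 2  j6 there ~ -112
```

```bash
python3 -m inch '20 -40 0 4;40 -80 0 8;60 -120 0 12;79 -158 0 15;79 -158 0 15;79 -158 0 15;79 -158 0 15' && python3 -m inch '0 0 25 0;0 0 40 0;0 0 46 0;0 0 48 0;0 0 48 0' && python3 -m inch '0 0 0 0;0 0 0 0;0 0 0 0;0 0 0 0' 1 && python3 -m inch '0 0 -40 0;0 0 -80 0;0 0 -110 0;0 0 -110 0;0 0 -110 0'; python3 - <<'E'
from h import *
now();c,X=look("w3");I=c["pixels"].astype(float);print("mouse",fit(X,seg(X,X[...,2]<1,(390,530,-230,-100),.012,.05)))
print("mat");blobs((I[...,1]>I[...,0]+20)&(I[...,1]>I[...,2]+10)&(X[...,2]<.01),X,3000)
E
```

```text
t: 4.25
eef_pos: [0.4559, -0.1669, 0.0495]
eef_rot: [-0.07, 3.14, 0.0]
contact_force: [0.2, 1.3, -0.9]
grip_width: 0.056
finger_force: 45.2
t: 4.67
eef_pos: [0.4558, -0.1649, 0.0023]
eef_rot: [0.076, -3.14, -0.001]
contact_force: [-6.1, 1.4, 17.4]
grip_width: 0.0559
finger_force: 50.8
t: 5.0
eef_pos: [0.4562, -0.1659, 0.0013]
eef_rot: [-0.074, 3.141, 0.0]
contact_force: [-0.4, 0.4, 0.8]
grip_width: 0.0853
finger_force: 0.0
t: 5.42
eef_pos: [0.4573, -0.1668, 0.113]
eef_rot: [-0.073, 3.137, -0.002]
contact_force: [-0.6, 0.7, -0.6]
grip_width: 0.0854
finger_force: 0.0
t 5.42 [ 457.3 -166.8  113. ] yaw 92.7 tilt [ 0.004 -0.001] j6 -113 F [-0.6  0.7 -0.6] w 85.4 f 0.0
mouse (array([ 453., -165.]), 1.1, array([98., 57.]), np.float64(38.0))
mat
[281. 184.] 44592 [ 456. -165.] -87.7 [192. 177.] 5.0
```

View pics/w3.png

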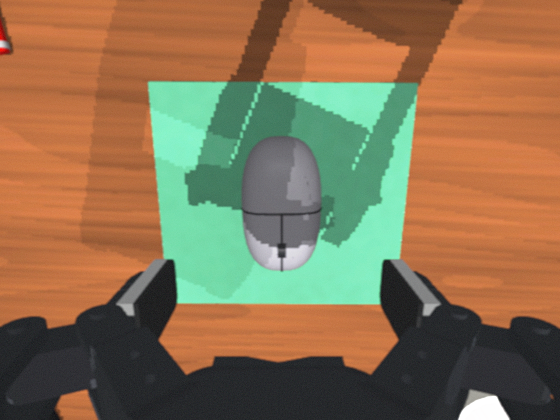

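The mouse sits in the middle of the mat, at (282,203) in the image, with its wheel away from the robot. Next is the pen.

```bash
python3 -c "
from h import *
go((458,-290,130,90),(450,-411,150,87))"
```

```text
(458, -290, 130, 90) -> [   3.9 -123.5  -18.4] roll 2.7 rows>= 3  j6 there ~ -122
(450, -411, 150, 87) -> [   8. -121.  -20.] roll 3 rows>= 3  j6 there ~ -129
```

```bash
python3 -m inch '6 -122 -18 3;12 -245 -37 6;12 -245 -37 6;12 -245 -37 6;12 -245 -37 6;12 -245 -37 6;12 -245 -37 6;12 -245 -37 6' 0.5; python3 - <<'E'
from h import *
now();c,X=look("w4");print("pen",fit(X,seg(X,X[...,2]<1,(360,560,-460,-360),.005,.03)))
E
```

```text
t: 6.13
eef_pos: [0.4544, -0.4133, 0.1464]
eef_rot: [-0.096, -3.138, -0.002]
contact_force: [1.0, 0.6, 0.2]
grip_width: 0.043
finger_force: 0.0
t 6.13 [ 454.4 -413.3  146.4] yaw 86.5 tilt [-0.002  0.001] j6 -129 F [1.  0.6 0.2] w 43.0 f 0.0
pen (array([ 464., -410.]), -2.6, array([138.,  12.]), np.float64(14.0))
```

View pics/w4.png

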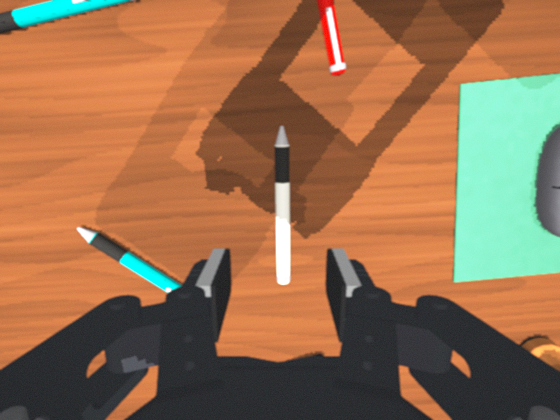

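The white pen lies along the image axis, tip at (282,130), rear at (283,283). The turquoise pen is clear of the fingers, at (130,260).

```bash
python3 -c "
from h import *
go((464,-410,2,87.4))"
```

```text
(464, -410, 2, 87) -> [ -9.7   2.1 144.2] roll -0.8 rows>= 4  j6 there ~ -129
```

```bash
python3 -m inch '-9 2 41 -1;-10 2 82 -1;-10 2 120 -1;-10 2 138 -1;-10 2 143 -1;-10 2 143 -1' 0.5 && python3 -m inch '0 0 0 0;0 0 0 0;0 0 0 0;0 0 0 0;0 0 0 0' 0 25 && python3 -m inch '0 0 -30 0;0 0 -70 0;0 0 -80 0;0 0 -80 0'; python3 -c "
from h import *
now();go((500,-200,100,89),(500,0,100,89.5),(466,212.5,70,89.5),(466,212.5,14,None))"
```

```text
t: 6.68
eef_pos: [0.4642, -0.4079, 0.003]
eef_rot: [-0.062, -3.137, -0.005]
contact_force: [-0.4, -0.2, 0.1]
grip_width: 0.0427
finger_force: 0.0
t: 7.1
eef_pos: [0.4665, -0.4111, 0.0071]
eef_rot: [0.065, 3.139, -0.003]
contact_force: [0.2, 1.8, 8.0]
grip_width: 0.0109
finger_force: 26.7
t: 7.43
eef_pos: [0.4676, -0.4125, 0.0899]
eef_rot: [0.064, 3.135, -0.008]
contact_force: [-0.7, 0.2, -0.1]
grip_width: 0.0105
finger_force: 25.9
t 7.43 [ 467.6 -412.5   89.9] yaw 87.6 tilt [ 0.006 -0.005] j6 -129 F [-0.7  0.2 -0.1] w 10.5 f 25.9
(500, -200, 100, 89) -> [-23.6 213.6 -10.1] roll -1.4 rows>= 6  j6 there ~ -111
(500, 0, 100, 90) -> [  3.5 200.   -0. ] roll -0.5 rows>= 5  j6 there ~ -90
(466, 212.5, 70, 90) -> [ 35.9 212.2  30. ] roll -0.0 rows>= 6  j6 there ~ -65
(466, 212.5, 14, 90) -> [ 0.  0. 56.] roll -0.0 rows>= 2  j6 there ~ -65
```

```bash
python3 -m inch '-8 41 -10 0;-16 82 -10 -1;-23 123 -10 -1;-23 164 -10 -1;-23 205 -10 -1;-23 213 -10 -1' && python3 -m inch '3 41 0 0;3 82 0 0;3 123 0 0;3 164 0 0;3 200 0 0;3 200 0 0' && python3 -m inch '6 41 8 0;12 82 16 0;20 123 24 0;28 164 30 0;36 205 30 0;36 212 30 0;36 212 30 0;36 212 30 0;36 212 30 0'; python3 - <<'E'
from h import *
now();go((468,212.5,18,89.5));c,X=look("w5");I=c["pixels"].astype(float)
E
```

```text
t: 7.93
eef_pos: [0.4956, -0.1933, 0.0944]
eef_rot: [-0.034, -3.139, -0.003]
contact_force: [-0.3, -0.2, -0.7]
grip_width: 0.0108
finger_force: 25.9
t: 8.43
eef_pos: [0.4984, 0.0063, 0.0949]
eef_rot: [-0.032, -3.141, -0.002]
contact_force: [0.1, -0.5, 0.4]
grip_width: 0.0103
finger_force: 25.9
t: 9.18
eef_pos: [0.4677, 0.213, 0.065]
eef_rot: [-0.038, -3.141, 0.001]
contact_force: [0.2, -0.0, -0.5]
grip_width: 0.0109
finger_force: 25.9
t 9.18 [467.7 213.   65. ] yaw 88.6 tilt [-0.001 -0.001] j6 -64 F [ 0.2 -0.  -0.5] w 10.9 f 25.9
(468, 212.5, 18, 90) -> [-0.3 -0.5 47. ] roll -0.9 rows>= 2  j6 there ~ -65
```

View pics/w5.png

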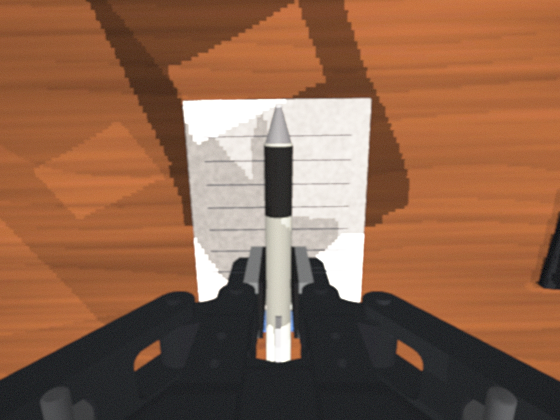

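The pen is held, centred over the pad with its tip toward the robot, level and lengthwise. I'm lowering it while watching the force.

```bash
python3 -m inch '0 0 25 -1;0 0 40 -1;0 0 46 -1;0 0 46 -1' && python3 -m inch '0 0 2 0;0 0 3 0;0 0 3 0;0 0 3 0'; python3 -c "
from h import *
now()"
```

```text
t: 9.57
eef_pos: [0.4673, 0.2127, 0.0182]
eef_rot: [-0.012, -3.139, 0.002]
contact_force: [0.3, 0.3, 0.1]
grip_width: 0.0112
finger_force: 25.9
t: 9.9
eef_pos: [0.4685, 0.2142, 0.0171]
eef_rot: [0.01, 3.14, 0.001]
contact_force: [0.2, -1.9, 3.2]
grip_width: 0.011
finger_force: 26.3
t 9.90 [468.5 214.2  17.1] yaw 89.6 tilt [0.001 0.   ] j6 -65 F [ 0.2 -1.9  3.2] w 11.0 f 26.3
```

```bash
python3 -m inch '0 0 0 0;0 0 0 0;0 0 0 0' 0.35 && python3 -m inch '0 0 -25 0;0 0 -65 0;0 0 -105 0;0 0 -125 0;0 0 -125 0;0 0 -125 0' 0.35; python3 - <<'E'
from h import *
now();c,X=look("w6");I=c["pixels"].astype(float)
white=(I.min(2)>110)|((I[...,2]>I[...,0]+30));m=seg(X,white|True,(350,600,120,300),.005,.035);print("pad",fit(X,m))
print("pen",fit(X,seg(X,X[...,2]<1,(380,560,180,240),.0155,.035)))
go((462,330,135,89),(458,409,120,82.5))
E
```

```text
t: 10.15
eef_pos: [0.468, 0.2144, 0.0165]
eef_rot: [0.01, 3.141, 0.0]
contact_force: [0.4, -0.6, 1.2]
grip_width: 0.0297
finger_force: 0.0
t: 10.65
eef_pos: [0.4686, 0.2146, 0.1425]
eef_rot: [0.009, 3.139, 0.002]
contact_force: [0.5, -0.4, -1.0]
grip_width: 0.0299
finger_force: 0.0
t 10.65 [468.6 214.6 142.5] yaw 89.7 tilt [0.003 0.001] j6 -65 F [ 0.5 -0.4 -1. ] w 29.9 f 0.0
pad (array([466., 213.]), -0.6, array([148., 105.]), np.float64(22.0))
pen (array([466., 214.]), -0.2, array([138.,  12.]), np.float64(24.0))
(462, 330, 135, 89) -> [  6.3 115.8   6.2] roll 0.7 rows>= 3  j6 there ~ -53
(458, 409, 120, 82) -> [ 5.4 78.9 15. ] roll 6.5 rows>= 2  j6 there ~ -41
```

View pics/w6.png

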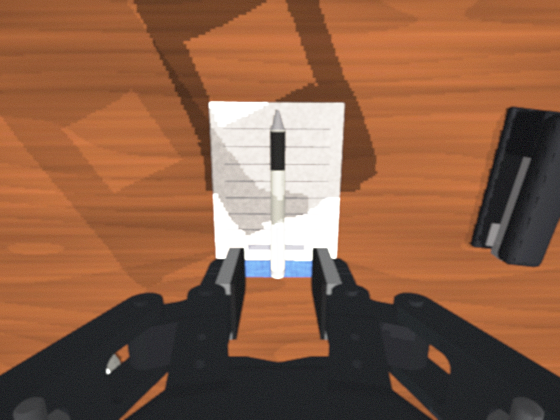

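The pen rests centred lengthwise on the pad (pen column 278, pad 210–345), about 1 mm off centre by measurement. The stapler at (515,190) is next.

```bash
python3 -m inch '6 116 6 1;12 195 21 7;12 195 21 7;12 195 21 7;12 195 21 7;12 195 21 7;12 195 21 7;12 195 21 7' 0.85; python3 - <<'E'
from h import *
now();c,X=look("w7")
a=fit(X,seg(X,X[...,2]<1,(350,570,340,480),.036,.08));b=fit(X,seg(X,X[...,2]<1,(350,570,340,480),.003,.08));print(a,b)
go((*a[0],22,a[1]+90))
E
```

```text
t: 11.37
eef_pos: [0.456, 0.4081, 0.1184]
eef_rot: [-0.2, -3.133, 0.004]
contact_force: [-0.2, -0.3, 0.8]
grip_width: 0.0726
finger_force: 0.0
t 11.37 [456.  408.1 118.4] yaw 82.7 tilt [-0.003 -0.003] j6 -41 F [-0.2 -0.3  0.8] w 72.6 f 0.0
(array([458., 410.]), -6.8, array([115.,  30.]), np.float64(53.0)) (array([456., 410.]), -6.6, array([118.,  36.]), np.float64(53.0))
(np.float64(458.0), np.float64(410.0), 22, 83) -> [-1.3  2.4 97. ] roll -0.6 rows>= 3  j6 there ~ -41
```

View pics/w7.png

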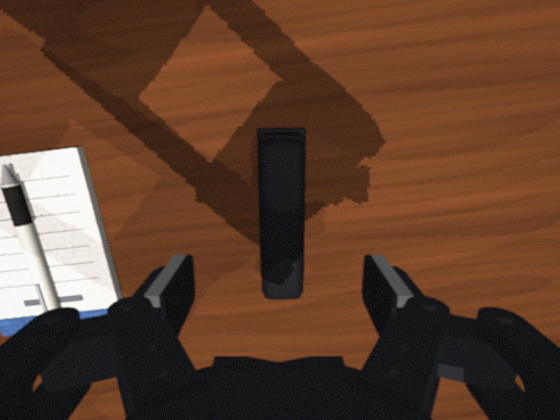

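The stapler lies along the image axis from (282,130) to (282,298), between the fingers.

```bash
python3 -m inch '-1 2 40 0;-1 2 75 0;-1 2 94 0;-1 2 96 0;-1 2 96 0' && python3 -m inch '0 0 0 0;0 0 0 0;0 0 0 0;0 0 0 0;0 0 0 0;0 0 0 0' 0.2 60 && python3 -c "
from h import *
now()" && python3 -m inch '0 0 -30 0;0 0 -65 0;0 0 -95 0;0 0 -95 0;0 0 -95 0'; python3 -c "
from h import *
now();go((580,212,110,-0.5),(580,212,26,None))"
```

```text
t: 11.83
eef_pos: [0.4578, 0.4093, 0.0233]
eef_rot: [-0.203, -3.133, 0.003]
contact_force: [0.1, -0.4, -0.3]
grip_width: 0.0727
finger_force: 0.0
t: 12.33
eef_pos: [0.4591, 0.4117, 0.0261]
eef_rot: [0.201, 3.133, 0.002]
contact_force: [-1.2, -2.4, 7.4]
grip_width: 0.0292
finger_force: 59.1
t 12.33 [459.1 411.7  26.1] yaw 82.7 tilt [0.002 0.001] j6 -41 F [-1.2 -2.4  7.4] w 29.2 f 59.1
t: 12.75
eef_pos: [0.4594, 0.4122, 0.1219]
eef_rot: [0.201, 3.132, 0.005]
contact_force: [-0.5, -0.6, -1.4]
grip_width: 0.0288
finger_force: 60.2
t 12.75 [459.4 412.2 121.9] yaw 82.7 tilt [0.004 0.003] j6 -41 F [-0.5 -0.6 -1.4] w 28.8 f 60.2
(580, 212, 110, 0) -> [-145.2 -183.1   11.9] roll 83.2 rows>= 12  j6 there ~ 21
(580, 212, 26, 0) -> [ 0.  0. 84.] roll -0.0 rows>= 3  j6 there ~ 21
```

```bash
python3 -m inch '-30 -37 0 7;-60 -74 0 14;-90 -111 0 21;-120 -148 0 28;-144 -185 10 35;-144 -185 10 42;-144 -185 10 49;-144 -185 10 56;-144 -185 10 63;-144 -185 10 70' && python3 -m inch '0 0 0 7;0 0 0 13;0 0 0 13;0 0 0 13' && python3 -c "
from h import *
now();go((578,210,110,-0.6),(578,210,27,None))"
```

```text
t: 13.58
eef_pos: [0.5765, 0.2085, 0.1076]
eef_rot: [-1.971, -2.445, 0.004]
contact_force: [-0.0, 0.8, -1.9]
grip_width: 0.0288
finger_force: 60.2
t: 13.92
eef_pos: [0.5766, 0.209, 0.1081]
eef_rot: [-2.224, -2.218, 0.003]
contact_force: [0.3, 0.3, -2.1]
grip_width: 0.0292
finger_force: 60.2
t 13.92 [576.6 209.  108.1] yaw -0.2 tilt [-0.002 -0.001] j6 20 F [ 0.3  0.3 -2.1] w 29.2 f 60.2
(578, 210, 110, -1) -> [ 1.   1.4 -1.9] roll 0.4 rows>= 1  j6 there ~ 21
(578, 210, 27, -1) -> [ 0.  0. 83.] roll -0.0 rows>= 2  j6 there ~ 21
```

```bash
python3 -m inch '1 2 30 0;1 2 60 0;1 2 76 0;1 2 81 0;1 2 82 0;1 2 82 0'; python3 -c "
from h import *
now();c,X=look('w8')
print(fit(X,seg(X,X[...,2]<1,(540,620,120,290),.003,.012)))"
```

```text
t: 14.42
eef_pos: [0.5792, 0.2102, 0.027]
eef_rot: [-2.225, -2.218, 0.001]
contact_force: [0.5, 1.1, -1.9]
grip_width: 0.0291
finger_force: 60.6
t 14.42 [579.2 210.2  27. ] yaw -0.2 tilt [-0.001 -0.   ] j6 20 F [ 0.5  1.1 -1.9] w 29.1 f 60.6
(array([578., 268.]), -0.1, array([35.,  5.]), np.float64(10.0))
```

```bash
python3 -m inch '0 0 1.5 0;0 0 1.5 0;0 0 2 0;0 0 2 0' && python3 -m inch '0 0 0 0;0 0 0 0;0 0 0 0' 0.5 && python3 -m inch '0 0 -30 0;0 0 -70 0;0 0 -110 0;0 0 -130 0;0 0 -130 0;0 0 -130 0'; python3 - <<'E'
from h import *
now();c,X=look("w9")
f=lambda *b:fit(X,seg(X,X[...,2]<1,*b))
print("arm",f((545,620,120,300),.036,.08),"all",f((545,620,120,300),.003,.08),"pad",f((350,552,120,300),.005,.035))
print("pen",f((380,544,180,240),.0155,.035))
go((625,120,130,20),(642,28,100,5))
E
```

```text
t: 14.8
eef_pos: [0.5796, 0.2103, 0.0259]
eef_rot: [2.228, 2.215, 0.001]
contact_force: [-2.1, -0.2, 1.8]
grip_width: 0.0288
finger_force: 61.0
t: 15.05
eef_pos: [0.5796, 0.2103, 0.0254]
eef_rot: [2.228, 2.215, 0.001]
contact_force: [0.4, -1.0, -0.6]
grip_width: 0.0428
finger_force: 0.0
t: 15.55
eef_pos: [0.5803, 0.2105, 0.1567]
eef_rot: [2.227, 2.214, 0.004]
contact_force: [-0.4, -0.3, -1.2]
grip_width: 0.0429
finger_force: 0.0
t 15.55 [580.3 210.5 156.7] yaw -0.3 tilt [0.003 0.001] j6 20 F [-0.4 -0.3 -1.2] w 42.9 f 0.0
arm (array([579., 210.]), -90.0, array([114.,  30.]), np.float64(53.0)) all (array([579., 211.]), -89.9, array([118.,  36.]), np.float64(53.0)) pad (array([466., 213.]), -0.8, array([149., 105.]), np.float64(22.0))
pen (array([468., 214.]), -0.3, array([139.,  12.]), np.float64(24.0))
(625, 120, 130, 20) -> [-89.9  46.3  25.1] roll -20.3 rows>= 3  j6 there ~ -9
(642, 28, 100, 5) -> [-92.3 -15.5  30. ] roll 15 rows>= 3  j6 there ~ -3
```

View pics/w9.png

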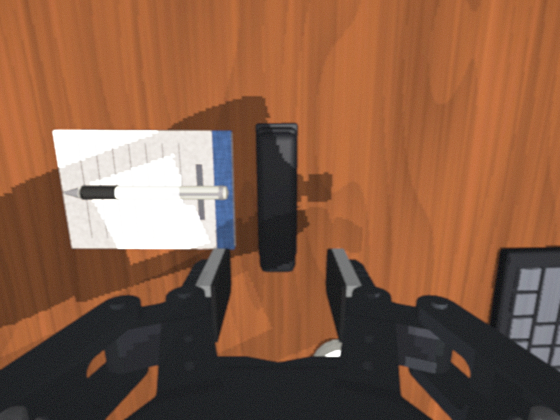

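The stapler stands crosswise beyond the bound edge: its near side at column 257, the pad edge at 234, centred. The measured gap is about 21 mm. Now the tin.

```bash
python3 -m inch '-182 62 50 0;-182 62 50 0;-182 62 50 0;-182 62 50 0;-182 62 50 0;-182 62 50 0;-182 62 50 0' 1; python3 - <<'E'
from h import *
now();c,X=look("w10")
f=lambda *b:fit(X,seg(X,X[...,2]<1,*b))
a=f((590,700,-40,80),.012,.035);print(a);go((*a[0],60,0),(*a[0],5,None))
E
```

```text
t: 16.18
eef_pos: [0.639, 0.0261, 0.1025]
eef_rot: [-2.229, -2.209, 0.005]
contact_force: [0.6, 0.7, 0.4]
grip_width: 0.0852
finger_force: 0.0
t 16.18 [639.   26.1 102.5] yaw -0.5 tilt [-0.004 -0.   ] j6 3 F [0.6 0.7 0.4] w 85.2 f 0.0
(array([644.,  27.]), -45.4, array([63., 63.]), np.float64(22.0))
(np.float64(644.0), np.float64(27.0), 60, 0) -> [-0.4  4.9 43.2] roll -0.4 rows>= 2  j6 there ~ 2
(np.float64(644.0), np.float64(27.0), 5, 0) -> [ 0.  0. 55.] roll 0 rows>= 2  j6 there ~ 2
```

```bash
python3 -m inch '1 3 30 0;1 3 60 0;1 3 85 0;1 3 98 0;1 3 98 0;1 3 98 0' && python3 -m inch '0 0 0 0;0 0 0 0;0 0 0 0;0 0 0 0;0 0 0 0' 0.6 40 && python3 -m inch '0 0 -30 0;0 0 -60 0;0 0 -80 0;0 0 -80 0'; python3 -c "
from h import *
now();go((465,108,90,-0.6),(465,108,8,None))"
```

```text
t: 16.73
eef_pos: [0.6428, 0.0298, 0.0071]
eef_rot: [-2.226, -2.215, 0.002]
contact_force: [0.5, -0.5, -0.2]
grip_width: 0.0855
finger_force: 0.0
t: 17.15
eef_pos: [0.6446, 0.0291, 0.0095]
eef_rot: [2.227, 2.213, 0.004]
contact_force: [-0.9, 1.7, 6.1]
grip_width: 0.0611
finger_force: 42.3
t: 17.48
eef_pos: [0.6469, 0.029, 0.0934]
eef_rot: [2.224, 2.21, 0.011]
contact_force: [1.7, 0.2, -1.1]
grip_width: 0.0611
finger_force: 44.6
t 17.48 [646.9  29.   93.4] yaw -0.4 tilt [0.009 0.   ] j6 3 F [ 1.7  0.2 -1.1] w 61.1 f 44.6
(465, 108, 90, -1) -> [  77.9 -182.4    3.4] roll 0.2 rows>= 5  j6 there ~ 14
(465, 108, 8, -1) -> [ 0.  0. 82.] roll -0.0 rows>= 2  j6 there ~ 14
```

```bash
python3 -m inch '16 -38 0 0;32 -76 0 0;48 -114 0 0;64 -152 0 0;79 -181 0 0;79 -181 0 0;79 -181 0 0;79 -181 0 0' && python3 -c "
from h import *
now();go((465,109,10,-0.6))"
```

```text
t: 18.15
eef_pos: [0.4639, 0.1092, 0.0879]
eef_rot: [2.227, 2.214, 0.003]
contact_force: [0.6, 0.9, -0.6]
grip_width: 0.0614
finger_force: 44.6
t 18.15 [463.9 109.2  87.9] yaw -0.3 tilt [0.002 0.   ] j6 13 F [ 0.6  0.9 -0.6] w 61.4 f 44.6
(465, 109, 10, -1) -> [-0.2  1.1 77.9] roll 0.3 rows>= 2  j6 there ~ 14
```

```bash
python3 -m inch '0 1 35 0;0 1 65 0;0 1 75 0;0 1 78 0;0 1 78 0;0 1 78 0' && python3 -m inch '0 0 1 0;0 0 1 0;0 0 1 0;0 0 1 0' 1 && python3 -m inch '0 0 -30 0;0 0 -70 0;0 0 -100 0;0 0 -120 0;0 0 -120 0;0 0 -120 0;0 0 -120 0'; python3 - <<'E'
from h import *
now();c,X=look("w11")
f=lambda *b:fit(X,seg(X,X[...,2]<1,*b))
print("tin",f((400,530,60,150),.012,.035),"lid",f((400,530,60,150),.017,.035),"pad",f((350,552,150,300),.005,.035))
go((600,0,130,0),(632,-165,130,0))
E
```

```text
t: 18.65
eef_pos: [0.4649, 0.1086, 0.0095]
eef_rot: [2.229, 2.214, 0.0]
contact_force: [1.2, -0.1, -0.2]
grip_width: 0.0609
finger_force: 48.6
t: 18.98
eef_pos: [0.4641, 0.1089, 0.0085]
eef_rot: [2.228, 2.214, 0.001]
contact_force: [0.0, -0.5, 0.1]
grip_width: 0.0856
finger_force: 0.0
t: 19.57
eef_pos: [0.4634, 0.1088, 0.1278]
eef_rot: [-2.228, -2.214, 0.001]
contact_force: [-0.3, -0.2, 0.3]
grip_width: 0.0853
finger_force: 0.0
t 19.57 [463.4 108.8 127.8] yaw -0.4 tilt [-0. -0.] j6 13 F [-0.3 -0.2  0.3] w 85.3 f 0.0
tin (array([464., 107.]), -45.3, array([63., 63.]), np.float64(22.0)) lid (array([464., 107.]), -45.4, array([63., 63.]), np.float64(22.0)) pad (array([466., 206.]), -0.6, array([149.,  91.]), np.float64(22.0))
(600, 0, 130, 0) -> [-107.9  137.6   -2.6] roll -0.3 rows>= 5  j6 there ~ 0
(632, -165, 130, 0) -> [-165.   32.   -0.] roll 0 rows>= 5  j6 there ~ -15
```

View pics/w11.png

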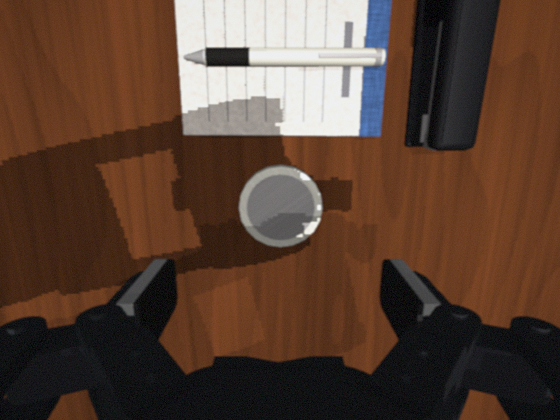

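The tin at (281,206) is level with the middle of the pad's right side, with a gap of about 21 mm. Now the stamp.

```bash
python3 -m inch '-137 85 -20 0;-137 85 -20 0;-137 85 -20 0;-137 85 -20 0;-137 85 -20 0;-137 85 -20 0' 1 && python3 -m inch '-137 85 0 0;-137 85 0 0;-137 85 0 0;-137 85 0 0;-137 85 0 0;-137 85 0 0;-137 85 0 0'; python3 - <<'E'
from h import *
now();c,X=look("w12")
f=lambda *b:fit(X,seg(X,X[...,2]<1,*b))
a=f((590,700,-220,-110),.03,.075);print(a,f((590,700,-220,-110),.045,.075),f((590,700,-220,-110),.004,.075))
go((*a[0],25,0))
E
```

```text
t: 20.12
eef_pos: [0.548, -0.0302, 0.1468]
eef_rot: [-2.23, -2.21, 0.002]
contact_force: [-0.7, 0.1, -0.3]
grip_width: 0.0849
finger_force: 0.0
t: 20.7
eef_pos: [0.6306, -0.1646, 0.1467]
eef_rot: [-2.226, -2.213, 0.002]
contact_force: [-1.0, -0.8, 0.3]
grip_width: 0.0852
finger_force: 0.0
t 20.70 [ 630.6 -164.6  146.7] yaw -0.3 tilt [-0.003  0.001] j6 -14 F [-1.  -0.8  0.3] w 85.2 f 0.0
(array([ 630., -168.]), -25.0, array([28., 27.]), np.float64(61.0)) (array([ 630., -168.]), -25.0, array([28., 27.]), np.float64(61.0)) (array([ 630., -165.]), 2.1, array([39., 33.]), np.float64(61.0))
(np.float64(630.0), np.float64(-168.0), 25, 0) -> [ -3.7  -0.7 122.1] roll -0.3 rows>= 3  j6 there ~ -15
```

View pics/w12.png

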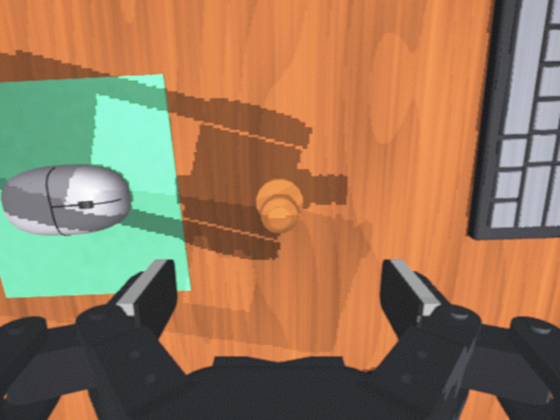

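The stamp stands with its knob at (279,213) in the image, between the fingers.

```bash
python3 -m inch '-4 -1 40 0;-4 -1 80 0;-4 -1 110 0;-4 -1 122 0;-4 -1 122 0;-4 -1 122 0' 0.8 && python3 -m inch '0 0 0 0;0 0 0 0;0 0 0 0;0 0 0 0;0 0 0 0;0 0 0 0' 0.1 30 && python3 -m inch '0 0 -30 0;0 0 -70 0;0 0 -100 0;0 0 -100 0;0 0 -100 0'; python3 -c "
from h import *
now();go((600,-20,125,0),(464,107,125,0),(464,107,49,0))"
```

```text
t: 21.25
eef_pos: [0.6311, -0.1691, 0.0268]
eef_rot: [-2.227, -2.215, 0.0]
contact_force: [0.3, 0.5, -0.8]
grip_width: 0.0682
finger_force: 0.0
t: 21.75
eef_pos: [0.6322, -0.1704, 0.0281]
eef_rot: [2.227, 2.213, 0.002]
contact_force: [-1.4, 0.8, 7.3]
grip_width: 0.0269
finger_force: 29.0
t: 22.17
eef_pos: [0.6327, -0.1706, 0.1292]
eef_rot: [2.225, 2.211, 0.004]
contact_force: [0.9, -0.3, -1.1]
grip_width: 0.0269
finger_force: 29.8
t 22.17 [ 632.7 -170.6  129.2] yaw -0.4 tilt [ 0.005 -0.001] j6 -15 F [ 0.9 -0.3 -1.1] w 26.9 f 29.8
(600, -20, 125, 0) -> [150.4 -33.6   4.2] roll -0.4 rows>= 4  j6 there ~ -2
(464, 107, 125, 0) -> [ 127. -136.   -0.] roll 0 rows>= 5  j6 there ~ 13
(464, 107, 49, 0) -> [ 0.  0. 76.] roll 0 rows>= 2  j6 there ~ 13
```

```bash
python3 -m inch '37 -8 2 0;74 -16 4 0;111 -24 4 0;148 -34 4 0;175 -60 4 0;202 -88 4 0;229 -116 4 0;256 -144 4 0;275 -168 4 0;275 -168 4 0' && python3 -m inch '0 0 0 0;0 0 0 0;0 0 0 0'; python3 -c "
from h import *
now();go((464,105,60,-0.5),(464,105,49,-0.5))
c,X=look('w13')"
```

```text
t: 23.0
eef_pos: [0.4587, 0.1078, 0.1207]
eef_rot: [-2.223, -2.214, 0.008]
contact_force: [-0.5, -1.0, -0.9]
grip_width: 0.0262
finger_force: 29.9
t: 23.25
eef_pos: [0.4656, 0.1054, 0.122]
eef_rot: [2.229, 2.214, 0.0]
contact_force: [-0.5, -0.8, -1.0]
grip_width: 0.0267
finger_force: 29.9
t 23.25 [465.6 105.4 122. ] yaw -0.4 tilt [ 0. -0.] j6 13 F [-0.5 -0.8 -1. ] w 26.7 f 29.9
(464, 105, 60, 0) -> [-0.5 -1.6 62. ] roll 0.1 rows>= 2  j6 there ~ 13
(464, 105, 49, 0) -> [ 0.  0. 11.] roll -0.0 rows>= 1  j6 there ~ 13
```

View pics/w13.png

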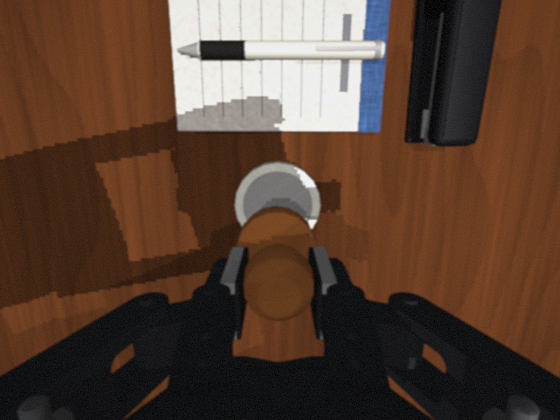

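The stamp hangs upright between the pads at (278,280), above the tin at (278,203). I'm lowering it.

```bash
python3 -m inch '0 -2 35 0;0 -2 60 0;0 -2 68 0;0 -2 71 0;0 -2 71 0;0 -2 71 0' && python3 -m inch '0 0 1 0;0 0 2 0;0 0 3 0;0 0 3 0;0 0 3 0'; python3 -c "
from h import *
now();c,X=look('w14');print(fit(X,seg(X,X[...,2]<1,(400,530,60,150),.023,.034)))
"
```

```text
t: 23.8
eef_pos: [0.4638, 0.1059, 0.0521]
eef_rot: [2.228, 2.214, 0.001]
contact_force: [0.2, 0.4, -0.1]
grip_width: 0.0271
finger_force: 29.9
t: 24.22
eef_pos: [0.4629, 0.106, 0.0485]
eef_rot: [2.228, 2.215, 0.001]
contact_force: [0.1, -0.2, -0.8]
grip_width: 0.0265
finger_force: 29.9
t 24.22 [462.9 106.   48.5] yaw -0.3 tilt [0. 0.] j6 13 F [ 0.1 -0.2 -0.8] w 26.5 f 29.9
(array([462., 125.]), -3.0, array([27.,  6.]), np.float64(34.0))
```

```bash
python3 -m inch '0 0 1 0;0 0 2 0;0 0 2 0;0 0 2 0'; python3 -c "
from h import *
now()"
```

```text
t: 24.6
eef_pos: [0.4626, 0.1061, 0.0477]
eef_rot: [-2.228, -2.214, 0.0]
contact_force: [-8.3, -0.5, 25.3]
grip_width: 0.0266
finger_force: 31.7
t 24.60 [462.6 106.1  47.7] yaw -0.4 tilt [-0.  0.] j6 13 F [-8.3 -0.5 25.3] w 26.6 f 31.7
```

Contact made. I'm easing the load off, releasing and lifting.

```bash
python3 -m inch '0 0 -1.2 0;0 0 -1.2 0' && python3 -m inch '0 0 -1.2 0;0 0 -1.2 0;0 0 -1.2 0;0 0 -1.2 0' 0.6 && python3 -m inch '0 0 -15 0;0 0 -40 0;0 0 -80 0;0 0 -120 0;0 0 -130 0;0 0 -130 0;0 0 -130 0'; python3 - <<'E'
from h import *
now();c,X=look("w15")
f=lambda *b:fit(X,seg(X,X[...,2]<1,*b))
print("tin",f((400,530,60,150),.012,.024),"knob",f((400,530,60,150),.05,.095),"foot",f((400,530,60,150),.0255,.095))
c=r.camera("scene");cv2.imwrite("pics/end.png",cv2.resize(c["pixels"][60:380,150:470,::-1],(600,600)))
X=cloud(c);print("jar",fit(X,seg(X,X[...,2]<1,(600,760,330,460),.02,.09)),"tape",fit(X,seg(X,X[...,2]<1,(600,800,-480,-290),.02,.09)))
d=dict(np.load("scene0.npz"));X=cloud(d);print("jar0",fit(X,seg(X,X[...,2]<1,(600,760,330,460),.02,.09)),"tape0",fit(X,seg(X,X[...,2]<1,(600,800,-480,-290),.02,.09)))
E
```

```text
t: 24.77
eef_pos: [0.463, 0.106, 0.0479]
eef_rot: [2.228, 2.214, 0.001]
contact_force: [-0.4, -0.1, 3.7]
grip_width: 0.0266
finger_force: 30.2
t: 25.1
eef_pos: [0.4628, 0.1059, 0.0485]
eef_rot: [-2.228, -2.215, 0.0]
contact_force: [1.0, 0.3, 0.3]
grip_width: 0.0513
finger_force: 0.0
t: 25.68
eef_pos: [0.463, 0.106, 0.1788]
eef_rot: [2.228, 2.214, 0.002]
contact_force: [0.1, -0.2, 0.0]
grip_width: 0.0509
finger_force: 0.0
t 25.68 [463.  106.  178.8] yaw -0.3 tilt [0.001 0.   ] j6 13 F [ 0.1 -0.2  0. ] w 50.9 f 0.0
tin (array([465., 108.]), -10.5, array([63., 61.]), np.float64(22.0)) knob (array([462., 108.]), 0.2, array([27., 27.]), np.float64(81.0)) foot (array([461., 111.]), 8.8, array([39., 32.]), np.float64(81.0))
jar (array([677., 411.]), -35.0, array([61., 60.]), np.float64(73.0)) tape (array([ 713., -377.]), 15.7, array([58., 54.]), np.float64(75.0))
jar0 (array([678., 411.]), 86.9, array([64., 60.]), np.float64(74.0)) tape0 (array([ 715., -377.]), -43.2, array([61., 55.]), np.float64(74.0))
```

View pics/end.png

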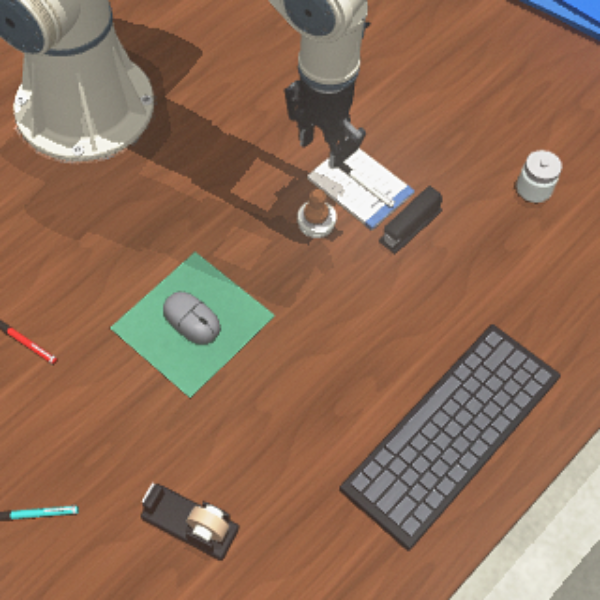

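The end view shows the mouse on its mat, the pen on the pad, the stapler beyond the binding and the stamp upright on the tin. The jar and tape dispenser have not moved, and the gripper is clear.

```bash
python3 -c "
from bench import r
print(r.hand_in())"
```

```text
the job is handed in; nothing more can be done
None
```

The desk is set out as asked and handed in, after about 26 s of robot time: by my last measurements the mouse, pen and stamp sit within about 3 mm of centre, the stapler and tin gaps are about 21 mm, and the jar and tape dispenser have not moved.

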